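# Rack the black-handled paintbrush

## Robot

A 6-joint arm with a two-finger parallel gripper is mounted at the origin on the work surface. World frame = base frame: x ahead of the robot, y to its left, z up, the work surface at z = 0. Lengths are in m, angles in rad, forces in N, time in s.
With the tool pointing down it reaches from about 0.3 to 0.775 m from the base axis. Payload 14.6 kg.
Tool frame: the origin (TCP) lies at the very end of the fingers, on their centre line; the grasp point (between the pads) lies 19 mm behind it; z points along the fingers, y is the direction in which the jaws open and shut (so a half turn about z gives the same grasp; the last joint's range is limited). The gripper opens to 94 mm and grips with 3 to 60 N. Pads are 16 mm wide; open, the fingers measure 119 mm over their backs; the gripper's body (75 mm by 177 mm) begins 78 mm behind the grasp point.
Start: joints at [1.238, 0.3, 1.521, -0, 1.321, -0.067], TCP at [0.144, 0.531, 0.205] pointing down, gripper open.
Joint ranges: [-3.03, 3.03], [-0.79, 2.21], [0.23, 2.52], [-1.04, 4.18], [0, 3.07], [-2.55, 2.55]. Speed limits (rad/s): [2.22, 2.22, 2.57, 3.14, 3.14, 3.14].

## Interface

Orientations are given as a unit quaternion [w, x, y, z].
In Python, from plant import observe, get_image, finish_job gives the robot as it stands.
- The arm moves only by the tool drive_tool, never from a script. Its argument "motion" is a list of rows, each an object of numbers: "dx", "dy", "dz": the shift along the tool's x, y, z in m; "wx", "wy", "wz": the turn, a rotation vector about the tool's x, y, z in rad. In form: [{"dx": .., "dy": .., "dz": .., "wx": .., "wy": .., "wz": ..}, ...]. A call has 1 to 20 rows; each row is the pose to reach, as a shift and turn from the pose commanded when the call began, along the tool's axes at that moment; what a row does not reach only later rows make up. A row lasts 1/10 s, in which the tool goes at most 50 mm and 8.59 degrees, less where a joint would pass 70% of its speed; a pose out of reach is approached as far as the arm can. A call with a gripper value outside its range is refused whole. "hand" is the finger opening in m, from 0 to 0.094, set as the call begins (left out, the last holds). The fingers move at their own pace and stop on an object; "grip_force" is the grip in N (left out, the last holds). Time passes only in rows, so rows that repeat a pose let the fingers close. It gives the time, the measured TCP pose, the force and the opening at its end, in the units of the state.
- observe(): the state, without advancing time (a new reading comes with each control period).
- get_image(name): name is "side" or "top" or "wrist"; returns a dict with "color" (420x560x3 uint8, red, green, blue), "range_z" (420x560 float32, m along the optical axis (not along the pixel's ray), 0 where there is no reading), "fx", "fy", "cx", "cy" (pixels), "k1" (the pictures are not rectified: a ray, as slopes to the right and down, at radius r is drawn at 1 + k1 r^2 times it, then the intrinsics apply), "world_to_cam" (4x4, takes a point from world to camera coordinates). Camera axes: x right, y up, looking along -z (the intrinsics and any distortion apply to the point x, -y, -z); pixel columns grow to the right and rows downward; lengths in m; the calibration is good to about 2 mm. A picture is of the moment at which its call begins.
- finish_job(): hands the job in, once; it reports no verdict.
The state is a dict: "time_s": time; "joints": joint angles; "joint_vel": joint speeds; "tau": joint torques, N m; "tcp_pos": TCP position; "ee_rot": TCP orientation; "force": force on the tool from outside, world axes, zero at the start; "moment": the same for the moment, N m; "grip_width": finger opening in m.
Only numpy, scipy, OpenCV 4.12 (cv2) and the standard library are available. Lean on these libraries where they do the work, as an engineer would, in place of code of your own. Each camera call takes 0.05 s, during which the arm holds its last target.

## Task

Pick up the loose black-handled paintbrush from the table and gently lay it flat across the two narrow rails of the wooden rack, on their yellow-painted length: square to the rails, mid-length between them and centred on the yellow, so that the bristles overhang clear of the rails (either way round is fine). Leave the wooden-handled brush already on the rack as it lies.

Things in the scene. Friction and masses are not known exactly. Their poses are not given: they have to be found in the camera images.
- brush_black_mid (a point): Middle of the loose black-handled paintbrush, flat on the table near red- and blue-handled ones. 240 mm long, 18 thick, flat underside. x along it to the bristles, z up: handle 24 wide from x -120 to +20, shoulder 38 wide, steel ferrule 50 wide +30 to +70, tan bristles 47 wide to +120. 0.1 kg, balances within 15 mm of here; grasp here across y, from above.
- bay (a point): Centre of the free, yellow-painted bay of the fixed wooden rack, midway between its two rails, level with their tops. x across the rails, y along them, z up. Rails: upright boards 12 mm thick, centred at x = -40 and +40, 280 long, tops 75 mm above the table and 60 above the base plank; open between them. Yellow reaches 45 mm either way along y.
- brush_wood_mid (a point): Middle of the wooden-handled brush of the same shape and size that already lies loose across the same rails, about 150 mm from the bay's centre towards the bay's -y. It must stay as it lies.
- rack: The fixed wooden rack: plywood base plank 150 x 290 x 15 mm with the two rails on it; origin at the centre of its underside, x across the rails, y along them. The bay's centre is at y = +70 mm, z = 75 mm.

How it is judged:
At the end, for the whole second after the job is handed in: The black-handled brush lies released across both rails: level within 7 degrees, its middle 4 to 14 mm above the rail tops and within 20 mm of the bay's centre across and along the rails, square within 11 degrees; the wooden-handled brush is within 15 mm of where it lay (x of brush_black_mid in the frame of bay between -0.02 and 0.02 m and y of brush_black_mid in the frame of bay between -0.02 and 0.02 m and z of brush_black_mid in the frame of bay between 0.004 and 0.014 m and angle between the x axis of brush_black_mid and the x axis of bay, either way round below 0.2 rad and angle between the z axis of brush_black_mid and the z axis of bay, either way round below 0.12 rad and distance of brush_wood_mid from where it was at the start of the episode below 0.015 m); the robot touches nothing.
It fails at once if the black-handled brush is dropped (falls out of the fingers faster than 0.6 m/s, about 20 mm of fall) (contact force between brush_black and the fingers below 0.05 N and linear speed of brush_black above 0.6 m/s).
It fails at once if the black-handled brush is slammed on the rack (over 40 N) (contact force between brush_black and rack above 40 N).
It fails at once if the wooden-handled brush on the rack is moved by more than 30 mm (distance of brush_wood_mid from where it was at the start of the episode above 0.03 m).
It also fails if it takes over 40 s, if anything falls off the work surface, if the arm or the gripper's body presses on something with over 40 N, if the wrist force passes 120 N, or if a joint passes its speed limit or range.

## Working session

There is one attempt and no reset: what is moved stays moved. The work goes in short steps, Python scripts to look and compute and a tool call to move; the robot and the scene stay as the last step left them, time stands still between calls to the robot, and variables do not carry over. Pictures are saved under pics/ and viewed, and the job is handed in when it is done.

Besides the shell and the picture viewer there is one more tool, called in YAML: its name, and indented under it one key for each argument. drive_tool: Moves the arm, as the interface text tells. Its arguments: {"type":"object","properties":{"motion":{"type":"array","items":{"type":"object","properties":{"dx":{"type":"number"},"dy":{"type":"number"},"dz":{"type":"number"},"wx":{"type":"number"},"wy":{"type":"number"},"wz":{"type":"number"}}}},"hand":{"type":"number"},"grip_force":{"type":"number"}},"required":["motion"]}

```bash
mkdir -p pics; ls; cat > h.py <<'E'
import numpy as np,cv2
from plant import observe,get_image,finish_job
def grab(n,tag):
    im=get_image(n); np.savez(f'pics/{tag}.npz',**im); cv2.imwrite(f'pics/{tag}.png',im['color'][:,:,::-1]); return im
def load(tag): return dict(np.load(f'pics/{tag}.npz'))
def ray(im,u,v):
    K=np.array([[im['fx'],0,im['cx']],[0,im['fy'],im['cy']],[0,0,1]],float)
    p=cv2.undistortPoints(np.array([[[u,v]]],float),K,np.array([float(im['k1']),0,0,0]))[0,0]
    return np.array([p[0],-p[1],-1.])
def px(im,u,v,z=None):
    T=np.linalg.inv(im['world_to_cam']); r=T[:3,:3]@ray(im,u,v); o=T[:3,3]
    if z is None: return o+r*float(im['range_z'][int(round(v)),int(round(u))])
    return o+r*(z-o[2])/r[2]
def crop(tag,u0,v0,u1,v1,s,out):
    c=load(tag)['color'][v0:v1,u0:u1,::-1]; cv2.imwrite(f'pics/{out}.png',cv2.resize(c,None,fx=s,fy=s,interpolation=cv2.INTER_CUBIC))
E
python3 - <<'E'
from h import *
for n in('top','side','wrist'): im=grab(n,n+'0')
print(observe())
E
```

```text
pics
{'time_s': 0.15, 'joints': array([ 1.23838380e+00,  3.00281458e-01,  1.52143567e+00,  9.35945364e-08,
        1.32070760e+00, -6.65910282e-02]), 'joint_vel': array([-0.00073838, -0.00179918, -0.00348703, -0.00061136,  0.00049669,
        0.00111711]), 'tau': array([-3.37508027e-03, -5.31961405e+01, -3.52833223e+01,  7.06911413e-02,
        2.35890748e-02,  1.62057717e-05]), 'tcp_pos': array([0.14441841, 0.53049247, 0.20505187]), 'ee_rot': array([-8.24951971e-05,  1.32519780e-01,  9.91180274e-01, -4.07776716e-04]), 'force': array([ 0.10277661, -0.41319878, -0.29615191]), 'moment': array([-0.02007848, -0.03470328, -0.04613547]), 'grip_width': 0.09397832479733269}
```

View pics/top0.png

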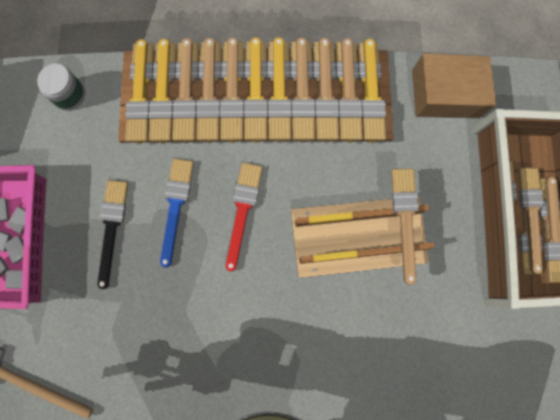

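View pics/side0.png

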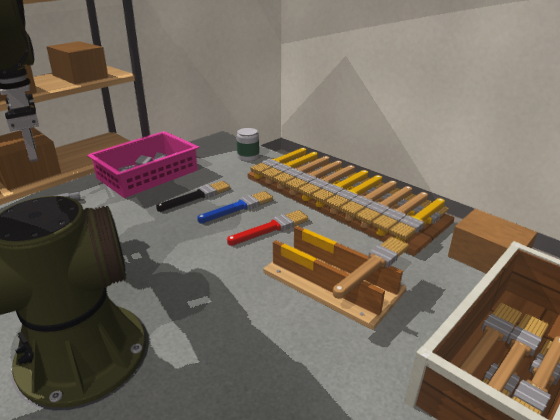

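View pics/wrist0.png

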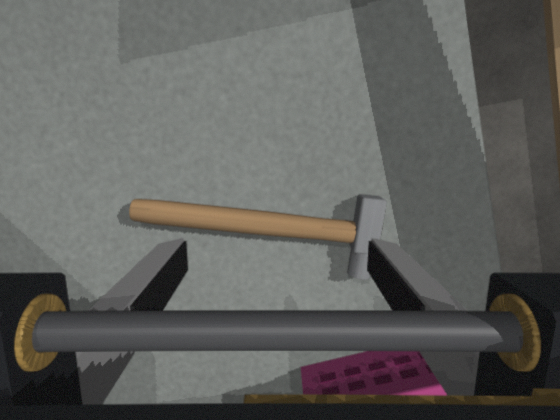

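The top view shows the black brush from about (103,285) to (116,182). The rack spans about x 293–428, with yellow rail lengths near (333,216) and (335,255) and the wooden brush at about (405,225).

```bash
python3 - <<'E'
from h import *
crop('top0',80,165,150,300,4,'c_bl'); crop('top0',280,160,440,290,5,'c_rk')
E
```

```text
(no output)
```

View pics/c_bl.png

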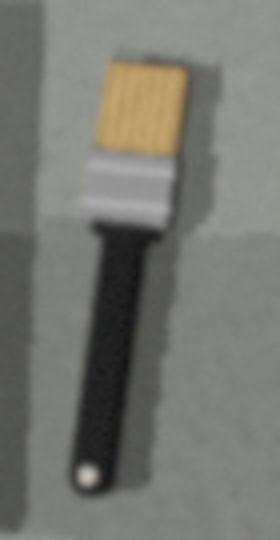

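View pics/c_rk.png

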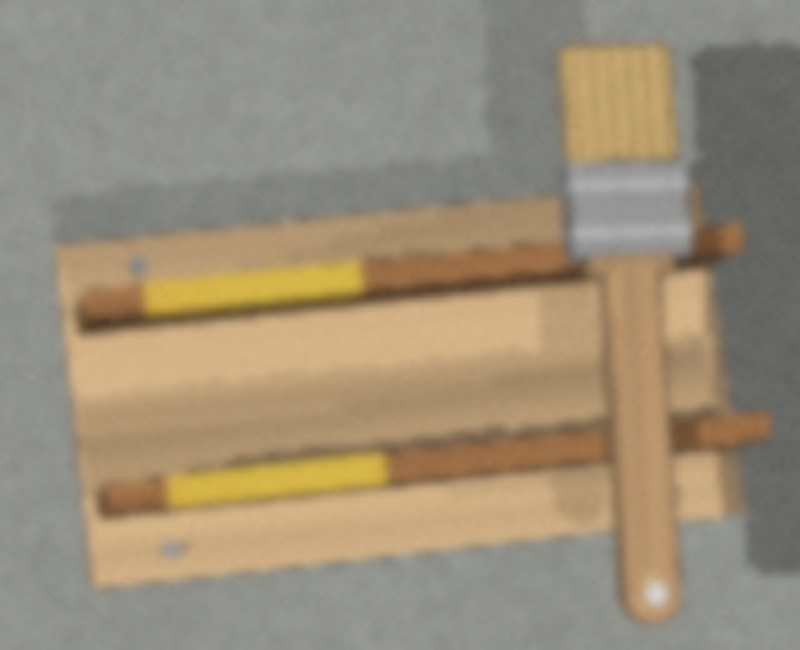

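```bash
cat > m.py <<'E'
from h import *
im=load('top0')
T=np.linalg.inv(im['world_to_cam']);print('cam',T[:3,3].round(3),T[:3,:3].round(3).tolist())
def cr(u0,v0,s,x,y,z): return px(im,u0+(x+.5)/s-.5,v0+(y+.5)/s-.5,z)
a=cr(80,165,4,149,63,.012);b=cr(80,165,4,88,494,.012)
print('black end',a,b,np.linalg.norm(a-b),'mid',(a+b)/2,'yaw',np.arctan2(*(a-b)[[1,0]]))
ps=[cr(280,160,5,*q,.075) for q in((145,298),(364,275),(167,492),(387,468))]
for p in ps: print(p)
print('bay',np.mean(ps,0), 'lens',np.linalg.norm(ps[0]-ps[1]),np.linalg.norm(ps[2]-ps[3]),'gap',np.linalg.norm((ps[0]+ps[1]-ps[2]-ps[3])/2))
d=(ps[0]-ps[1])+(ps[2]-ps[3]);print('rail dir (bay y)',np.arctan2(d[1],d[0]))
# depth points
for (nm,z0,z1,box,) in (('rails',.066,.085,(290,200,385,275)),('brush',.008,.03,(90,170,140,295))):
    P=[px(im,u,v) for v in range(box[1],box[3]) for u in range(box[0],box[2])]
    P=np.array(P);
    if nm=='rails':
        print('z hist',np.histogram(P[:,2],np.arange(-.01,.1,.01)))
    Q=P[(P[:,2]>z0)&(P[:,2]<z1)]
    c=Q.mean(0);w,V=np.linalg.eigh(np.cov(Q[:,:2].T));print(nm,len(Q),c,V[:,1],np.arctan2(V[1,1],V[0,1]))
    e=(Q[:,:2]-c[:2])@V; print(np.percentile(e,[1,50,99],axis=0), e.min(0),e.max(0), 'midrange',c[:2]+V@((e.min(0)+e.max(0))/2))
    print('z',np.percentile(Q[:,2],[5,50,95]))
E
python3 m.py
```

```text
cam [0.396 0.006 1.078] [[-0.01, 0.99, -0.143], [-1.0, -0.006, 0.027], [0.025, 0.144, 0.989]]
black end [0.6299139  0.32911768 0.012     ] [0.39240614 0.35536691 0.012     ] 0.23895388258303502 mid [0.51116002 0.3422423  0.012     ] yaw -0.11007275936341114
[ 0.53181188 -0.0888229   0.075     ]
[ 0.54080186 -0.17991794  0.075     ]
[ 0.45216248 -0.09632903  0.075     ]
[ 0.46093054 -0.18701837  0.075     ]
bay [ 0.49642669 -0.13802206  0.075     ] lens 0.09153756683647313 0.09111221734484648 gap 0.08009402469287247
rail dir (bay y) 1.6681747118412145
z hist (array([ 439,  484, 4748,   98,   68,   62,   67,   79, 1051,    3]), array([-0.01,  0.  ,  0.01,  0.02,  0.03,  0.04,  0.05,  0.06,  0.07,
        0.08,  0.09]))
rails 1089 [ 0.49997445 -0.15564402  0.07504105] [-0.19857866  0.98008495] 1.7707038122884478
[[-0.05007263 -0.09584831]
 [-0.02666687  0.00104341]
 [ 0.05337222  0.08872389]] [-0.0525695  -0.09987035] [0.05598635 0.09206827] midrange [ 0.49907471 -0.15980662]
z [0.07130471 0.07525998 0.07812759]
brush 1697 [0.52761449 0.33865193 0.01675127] [-0.99442144  0.10547982] 3.035916248482568
[[-0.02481586 -0.09958087]
 [ 0.00033959 -0.01506507]
 [ 0.02306921  0.13283404]] [-0.02717567 -0.10219316] [0.02424405 0.13780952] midrange [0.51006027 0.34198797]
z [0.01242066 0.01690795 0.02065377]
```

```bash
cat > t.py <<'E'
from h import *
from scipy.spatial.transform import Rotation as R
def to(p,yaw,s=None):
    s=s or observe(); q=s['ee_rot']; r=R.from_quat([q[1],q[2],q[3],q[0]])
    # target: tool down, x axis at yaw
    x=[np.cos(yaw),np.sin(yaw),0];z=[0,0,-1];y=np.cross(z,x)
    t=R.from_matrix(np.array([x,y,z]).T)
    print('t',s['time_s'],'tcp',s['tcp_pos'].round(4),'force',s['force'].round(2),'grip',round(s['grip_width'],4))
    print('shift',r.inv().apply(np.array(p)-s['tcp_pos']).round(4),'turn',(r.inv()*t).as_rotvec().round(4))
E
python3 -c "
from t import *
to([.511,.342,.2],np.pi-.108)"
```

```text
t 0.15 tcp [0.1444 0.5305 0.2051] force [ 0.1  -0.41 -0.3 ] grip 0.094
shift [-0.4032 -0.0856  0.0051] turn [-8.000e-04 -1.000e-04 -1.578e-01]
```

drive_tool:
  motion:
    - {"dx": -0.02,"dy": -0.004,"wz": -0.01}
    - {"dx": -0.05,"dy": -0.011,"wz": -0.02}
    - {"dx": -0.09,"dy": -0.019,"wz": -0.035}
    - {"dx": -0.13,"dy": -0.028,"wz": -0.05}
    - {"dx": -0.17,"dy": -0.036,"wz": -0.067}
    - {"dx": -0.21,"dy": -0.045,"wz": -0.082}
    - {"dx": -0.25,"dy": -0.053,"wz": -0.098}
    - {"dx": -0.29,"dy": -0.062,"wz": -0.113}
    - {"dx": -0.33,"dy": -0.07,"wz": -0.13}
    - {"dx": -0.365,"dy": -0.0775,"wz": -0.143}
    - {"dx": -0.39,"dy": -0.083,"wz": -0.153}
    - {"dx": -0.403,"dy": -0.0856,"dz": 0.005,"wz": -0.158}
    - {"dx": -0.403,"dy": -0.0856,"dz": 0.005,"wz": -0.158}
    - {"dx": -0.403,"dy": -0.0856,"dz": 0.005,"wz": -0.158}
    - {"dx": -0.403,"dy": -0.0856,"dz": 0.005,"wz": -0.158}
  hand: 0.07

```text
invalid input
```

```bash
python3 -c "
from t import *
grab('wrist','wrist1')
to([.511,.342,.03],np.pi-.108)"
```

```text
t 0.2 tcp [0.1444 0.5305 0.2051] force [ 0.25 -0.11 -0.39] grip 0.0937
shift [-0.4032 -0.0855  0.1751] turn [-7.000e-04 -1.000e-04 -1.578e-01]
```

View pics/wrist1.png

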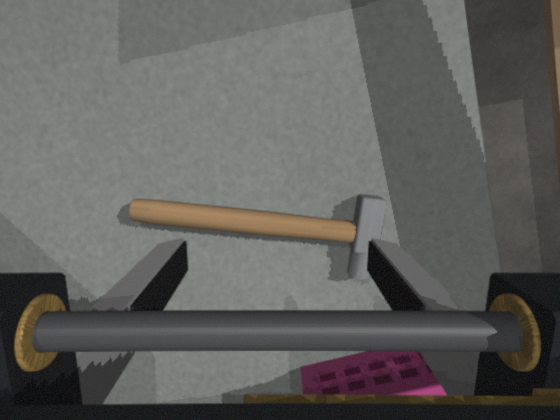

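The call was refused and the arm hasn't moved, so I'll give every key in each row.

drive_tool:
  motion:
    - {"dx": -0.02,"dy": -0.004,"dz": 0,"wx": 0,"wy": 0,"wz": -0.01}
    - {"dx": -0.05,"dy": -0.011,"dz": 0,"wx": 0,"wy": 0,"wz": -0.02}
    - {"dx": -0.09,"dy": -0.019,"dz": 0,"wx": 0,"wy": 0,"wz": -0.035}
    - {"dx": -0.13,"dy": -0.028,"dz": 0,"wx": 0,"wy": 0,"wz": -0.05}
    - {"dx": -0.17,"dy": -0.036,"dz": 0,"wx": 0,"wy": 0,"wz": -0.067}
    - {"dx": -0.21,"dy": -0.045,"dz": 0,"wx": 0,"wy": 0,"wz": -0.082}
    - {"dx": -0.25,"dy": -0.053,"dz": 0,"wx": 0,"wy": 0,"wz": -0.098}
    - {"dx": -0.29,"dy": -0.062,"dz": 0,"wx": 0,"wy": 0,"wz": -0.113}
    - {"dx": -0.33,"dy": -0.07,"dz": 0,"wx": 0,"wy": 0,"wz": -0.13}
    - {"dx": -0.365,"dy": -0.0775,"dz": 0,"wx": 0,"wy": 0,"wz": -0.143}
    - {"dx": -0.39,"dy": -0.083,"dz": 0,"wx": 0,"wy": 0,"wz": -0.153}
    - {"dx": -0.403,"dy": -0.0856,"dz": 0.005,"wx": 0,"wy": 0,"wz": -0.158}
    - {"dx": -0.403,"dy": -0.0856,"dz": 0.005,"wx": 0,"wy": 0,"wz": -0.158}
    - {"dx": -0.403,"dy": -0.0856,"dz": 0.005,"wx": 0,"wy": 0,"wz": -0.158}
    - {"dx": -0.403,"dy": -0.0856,"dz": 0.005,"wx": 0,"wy": 0,"wz": -0.158}
  hand: 0.07

```text
time_s: 1.7
tcp_pos: [0.5098, 0.3431, 0.2006]
ee_rot: [-0.0, 0.053, 0.999, 0.0]
force: [0.2, 0.2, 1.4]
grip_width: 0.0699
```

```bash
python3 -c "
from t import *
grab('wrist','wrist2')
to([.511,.342,.03],np.pi-.108)"
```

```text
t 1.75 tcp [0.5099 0.3431 0.2008] force [ 0.15  0.71 -0.06] grip 0.0701
shift [-0.0011 -0.001   0.1708] turn [0.0003 0.0002 0.0014]
```

View pics/wrist2.png

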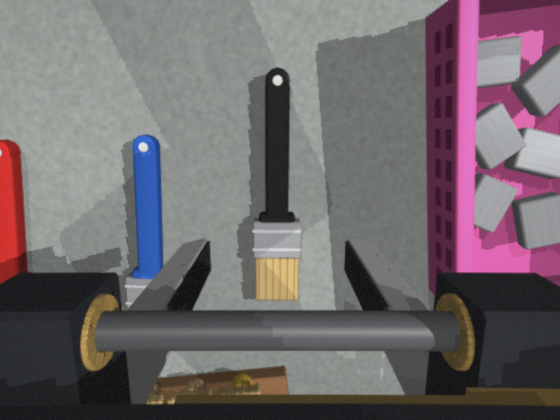

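The brush is upright and centred in the wrist view, with the handle end at (277,69) and the bristle end at (277.5,299). I'll cross-check its position and the height of the pink basket on the right.

```bash
python3 -c "
from t import *
im=load('wrist2')
a=px(im,277.5,299,.012);b=px(im,277,69,.012);print(a,b,(a+b)/2,np.linalg.norm(a-b),np.arctan2(*(a-b)[[1,0]]))
for u,v in((455,100),(466,150),(455,30),(460,230)):print(px(im,u,v))
im=load('top0')
for u,v in((39,200),(39,240),(39,280)):print(px(im,u,v))
"
```

```text
[0.62908108 0.3301977  0.012     ] [0.39202063 0.35525905 0.012     ] [0.51055086 0.34272837 0.012     ] 0.23838148135737108 -0.10532590959611172
[0.44011675 0.48855192 0.08508712]
[0.47927338 0.49654149 0.08700064]
[0.38585456 0.4994381  0.06066309]
[0.54459415 0.49154501 0.08865598]
[0.58401211 0.5001707  0.03055263]
[0.49661244 0.50122642 0.01709387]
[0.40855065 0.49853185 0.01450004]
```

drive_tool:
  motion:
    - {"dx": 0,"dy": 0,"dz": 0.02,"wx": 0,"wy": 0,"wz": 0}
    - {"dx": 0,"dy": 0,"dz": 0.05,"wx": 0,"wy": 0,"wz": 0}
    - {"dx": -0.001,"dy": 0,"dz": 0.085,"wx": 0,"wy": 0,"wz": 0}
    - {"dx": -0.001,"dy": 0,"dz": 0.12,"wx": 0,"wy": 0,"wz": 0}
    - {"dx": -0.001,"dy": 0,"dz": 0.15,"wx": 0,"wy": 0,"wz": 0}
    - {"dx": -0.001,"dy": 0,"dz": 0.17,"wx": 0,"wy": 0,"wz": 0}
    - {"dx": -0.001,"dy": 0,"dz": 0.18,"wx": 0,"wy": 0,"wz": 0}
    - {"dx": -0.001,"dy": 0,"dz": 0.185,"wx": 0,"wy": 0,"wz": 0}
    - {"dx": -0.001,"dy": 0,"dz": 0.185,"wx": 0,"wy": 0,"wz": 0}
    - {"dx": -0.001,"dy": 0,"dz": 0.185,"wx": 0,"wy": 0,"wz": 0}

```text
time_s: 2.75
tcp_pos: [0.5123, 0.3425, 0.0166]
ee_rot: [0.001, 0.054, 0.999, 0.0]
force: [0.2, -0.5, 1.0]
grip_width: 0.0702
```

```bash
python3 -c "
from t import *
grab('wrist','wrist3')
to([.511,.3425,.004],np.pi-.108)"
```

```text
t 2.8 tcp [0.5123 0.3425 0.0166] force [-0.   -0.69 -0.06] grip 0.0699
shift [ 0.0013 -0.0001  0.0126] turn [0.001  0.0014 0.0002]
```

View pics/wrist3.png

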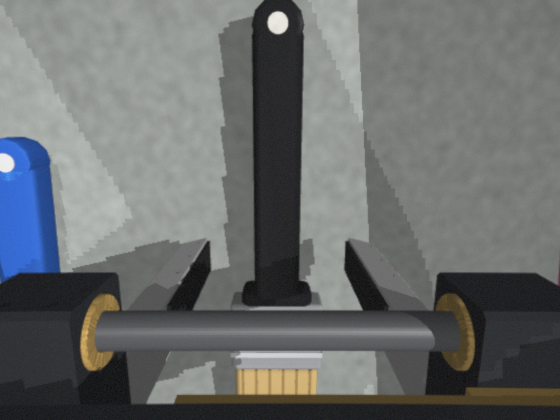

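The fingers straddle the handle evenly (u 209 and 346, handle at 278). I'll do the last 12.5 mm slowly and then close.

drive_tool:
  motion:
    - {"dx": 0.001,"dy": 0,"dz": 0.004,"wx": 0,"wy": 0,"wz": 0}
    - {"dx": 0.001,"dy": 0,"dz": 0.008,"wx": 0,"wy": 0,"wz": 0}
    - {"dx": 0.001,"dy": 0,"dz": 0.011,"wx": 0,"wy": 0,"wz": 0}
    - {"dx": 0.001,"dy": 0,"dz": 0.0125,"wx": 0,"wy": 0,"wz": 0}
    - {"dx": 0.001,"dy": 0,"dz": 0.0125,"wx": 0,"wy": 0,"wz": 0}
    - {"dx": 0.001,"dy": 0,"dz": 0.0125,"wx": 0,"wy": 0,"wz": 0}

```text
time_s: 3.4
tcp_pos: [0.5109, 0.3422, 0.003]
ee_rot: [0.0, 0.054, 0.999, 0.0]
force: [-0.4, -0.4, -0.5]
grip_width: 0.07
```

drive_tool:
  motion:
    - {"dx": 0,"dy": 0,"dz": 0,"wx": 0,"wy": 0,"wz": 0}
    - {"dx": 0,"dy": 0,"dz": 0,"wx": 0,"wy": 0,"wz": 0}
    - {"dx": 0,"dy": 0,"dz": 0,"wx": 0,"wy": 0,"wz": 0}
    - {"dx": 0,"dy": 0,"dz": 0,"wx": 0,"wy": 0,"wz": 0}
    - {"dx": 0,"dy": 0,"dz": 0,"wx": 0,"wy": 0,"wz": 0}
    - {"dx": 0,"dy": 0,"dz": 0,"wx": 0,"wy": 0,"wz": 0}
    - {"dx": 0,"dy": 0,"dz": 0,"wx": 0,"wy": 0,"wz": 0}
    - {"dx": 0,"dy": 0,"dz": 0,"wx": 0,"wy": 0,"wz": 0}
    - {"dx": 0,"dy": 0,"dz": 0,"wx": 0,"wy": 0,"wz": 0}
    - {"dx": 0,"dy": 0,"dz": 0,"wx": 0,"wy": 0,"wz": 0}
  hand: 0.0
  grip_force: 25

```text
time_s: 4.4
tcp_pos: [0.5108, 0.3423, 0.0029]
ee_rot: [0.0, 0.054, 0.999, 0.0]
force: [-0.7, -0.0, -0.0]
grip_width: 0.0235
```

Gripped at 23.5 mm. Next I lift.

drive_tool:
  motion:
    - {"dx": 0,"dy": 0,"dz": -0.005,"wx": 0,"wy": 0,"wz": 0}
    - {"dx": 0,"dy": 0,"dz": -0.015,"wx": 0,"wy": 0,"wz": 0}
    - {"dx": 0,"dy": 0,"dz": -0.035,"wx": 0,"wy": 0,"wz": 0}
    - {"dx": 0,"dy": 0,"dz": -0.06,"wx": 0,"wy": 0,"wz": 0}
    - {"dx": 0,"dy": 0,"dz": -0.09,"wx": 0,"wy": 0,"wz": 0}
    - {"dx": 0,"dy": 0,"dz": -0.12,"wx": 0,"wy": 0,"wz": 0}
    - {"dx": 0,"dy": 0,"dz": -0.15,"wx": 0,"wy": 0,"wz": 0}
    - {"dx": 0,"dy": 0,"dz": -0.17,"wx": 0,"wy": 0,"wz": 0}
    - {"dx": 0,"dy": 0,"dz": -0.18,"wx": 0,"wy": 0,"wz": 0}
    - {"dx": 0,"dy": 0,"dz": -0.18,"wx": 0,"wy": 0,"wz": 0}
    - {"dx": 0,"dy": 0,"dz": -0.18,"wx": 0,"wy": 0,"wz": 0}

```text
time_s: 5.5
tcp_pos: [0.5105, 0.342, 0.182]
ee_rot: [-0.001, 0.054, 0.999, -0.0]
force: [0.2, 1.2, -1.3]
grip_width: 0.0234
```

```bash
python3 -c "
from t import *
grab('side','side4');grab('wrist','wrist4')
to([.4964,-.138,.18],np.pi+.0974)"
```

```text
t 5.6 tcp [0.5104 0.342  0.1816] force [-0.94  0.06 -0.74] grip 0.0234
shift [-0.0377 -0.4787  0.0021] turn [-0.0011 -0.0019 -0.2052]
```

View pics/side4.png

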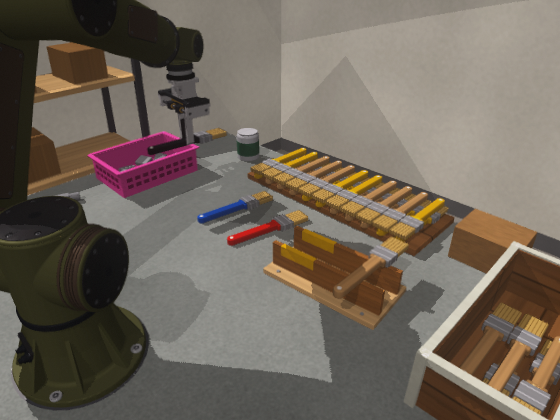

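View pics/wrist4.png

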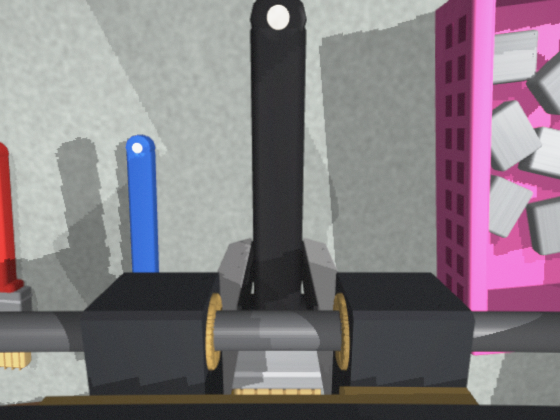

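The brush is held level and straight (knob at (278,17)). I'll carry it over the bay.

drive_tool:
  motion:
    - {"dx": -0.001,"dy": -0.01,"dz": 0,"wx": 0,"wy": 0,"wz": -0.004}
    - {"dx": -0.002,"dy": -0.03,"dz": 0,"wx": 0,"wy": 0,"wz": -0.013}
    - {"dx": -0.005,"dy": -0.06,"dz": 0,"wx": 0,"wy": 0,"wz": -0.026}
    - {"dx": -0.008,"dy": -0.095,"dz": 0,"wx": 0,"wy": 0,"wz": -0.041}
    - {"dx": -0.01,"dy": -0.13,"dz": 0,"wx": 0,"wy": 0,"wz": -0.056}
    - {"dx": -0.013,"dy": -0.165,"dz": 0,"wx": 0,"wy": 0,"wz": -0.071}
    - {"dx": -0.016,"dy": -0.2,"dz": 0,"wx": 0,"wy": 0,"wz": -0.086}
    - {"dx": -0.019,"dy": -0.235,"dz": 0,"wx": 0,"wy": 0,"wz": -0.1}
    - {"dx": -0.021,"dy": -0.27,"dz": 0,"wx": 0,"wy": 0,"wz": -0.115}
    - {"dx": -0.024,"dy": -0.305,"dz": 0,"wx": 0,"wy": 0,"wz": -0.13}
    - {"dx": -0.027,"dy": -0.34,"dz": 0,"wx": 0,"wy": 0,"wz": -0.146}
    - {"dx": -0.03,"dy": -0.375,"dz": 0,"wx": 0,"wy": 0,"wz": -0.16}
    - {"dx": -0.032,"dy": -0.41,"dz": 0,"wx": 0,"wy": 0,"wz": -0.175}
    - {"dx": -0.035,"dy": -0.44,"dz": 0,"wx": 0,"wy": 0,"wz": -0.19}
    - {"dx": -0.037,"dy": -0.462,"dz": 0,"wx": 0,"wy": 0,"wz": -0.2}
    - {"dx": -0.038,"dy": -0.474,"dz": 0,"wx": 0,"wy": 0,"wz": -0.205}
    - {"dx": -0.038,"dy": -0.479,"dz": 0,"wx": 0,"wy": 0,"wz": -0.205}
    - {"dx": -0.038,"dy": -0.479,"dz": 0,"wx": 0,"wy": 0,"wz": -0.205}
    - {"dx": -0.038,"dy": -0.479,"dz": 0,"wx": 0,"wy": 0,"wz": -0.205}
    - {"dx": -0.038,"dy": -0.479,"dz": 0,"wx": 0,"wy": 0,"wz": -0.205}

```text
time_s: 7.6
tcp_pos: [0.4972, -0.1373, 0.183]
ee_rot: [0.0, -0.049, 0.999, 0.0]
force: [0.6, 0.1, -1.2]
grip_width: 0.0238
```

```bash
python3 -c "
from t import *
grab('wrist','wrist5');grab('side','side5')
to([.4964,-.138,.1],np.pi+.0974)"
```

```text
t 7.7 tcp [ 0.4971 -0.1375  0.183 ] force [-0.07  0.21 -1.57] grip 0.0239
shift [ 0.0008 -0.0004  0.083 ] turn [0.     0.     0.0007]
```

View pics/wrist5.png

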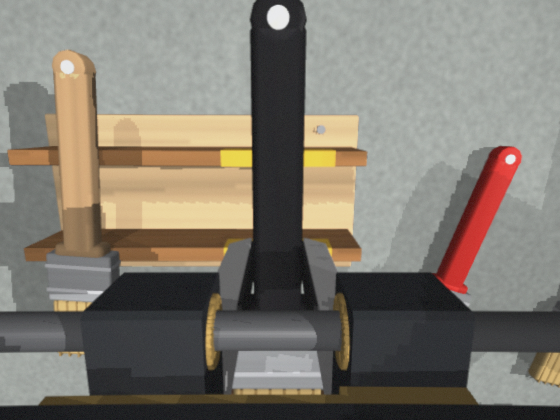

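View pics/side5.png

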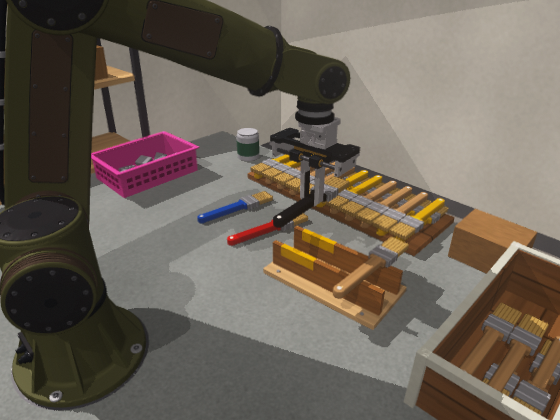

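The yellow spans u 221–335 on the near rail, centred on the handle at u=278, and the brush is square to the rails. I'll lower it to just above them.

```bash
python3 -c "
from t import *
im=load('wrist5')
l=px(im,221,158,.075);r=px(im,335.5,158,.075);print(l,r,(l+r)/2,'expect .4566 -.1419')"
```

```text
[ 0.46028044 -0.18564783  0.075     ] [ 0.45154924 -0.09612166  0.075     ] [ 0.45591484 -0.14088475  0.075     ] expect .4566 -.1419
```

drive_tool:
  motion:
    - {"dx": 0.001,"dy": 0,"dz": 0.01,"wx": 0,"wy": 0,"wz": 0}
    - {"dx": 0.001,"dy": 0,"dz": 0.03,"wx": 0,"wy": 0,"wz": 0}
    - {"dx": 0.001,"dy": 0,"dz": 0.05,"wx": 0,"wy": 0,"wz": 0}
    - {"dx": 0.001,"dy": 0,"dz": 0.07,"wx": 0,"wy": 0,"wz": 0}
    - {"dx": 0.001,"dy": 0,"dz": 0.083,"wx": 0,"wy": 0,"wz": 0}
    - {"dx": 0.001,"dy": 0,"dz": 0.09,"wx": 0,"wy": 0,"wz": 0}
    - {"dx": 0.001,"dy": 0,"dz": 0.092,"wx": 0,"wy": 0,"wz": 0}
    - {"dx": 0.001,"dy": 0,"dz": 0.092,"wx": 0,"wy": 0,"wz": 0}
    - {"dx": 0.001,"dy": 0,"dz": 0.092,"wx": 0,"wy": 0,"wz": 0}

```text
time_s: 8.6
tcp_pos: [0.4965, -0.1383, 0.0916]
ee_rot: [0.001, -0.049, 0.999, -0.0]
force: [0.1, 0.0, -0.1]
grip_width: 0.0238
```

```bash
python3 -c "
from t import *
grab('side','side6');crop('side6',200,170,440,340,3,'c_side6')
to([.4964,-.138,.079],np.pi+.0974)"
```

```text
t 8.65 tcp [ 0.4964 -0.1383  0.0916] force [ 0.52  0.34 -0.66] grip 0.0237
shift [0.     0.0003 0.0126] turn [-0.0005  0.0011 -0.0002]
```

View pics/c_side6.png

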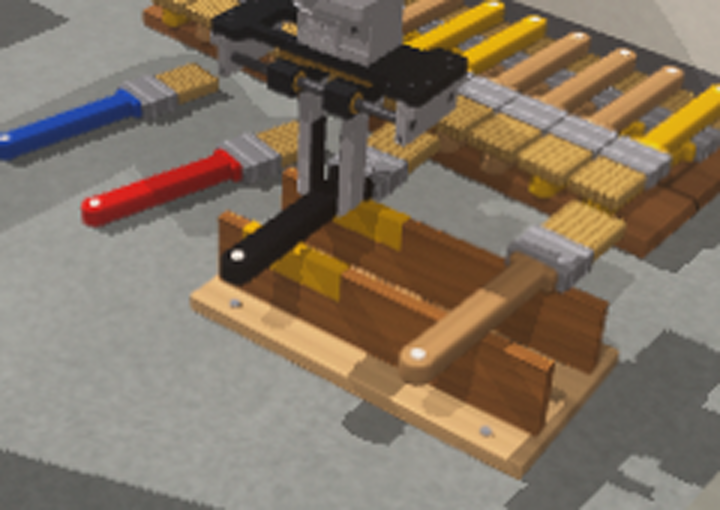

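The brush hovers over the yellow, level, and clear of the wooden brush. I'll lower gently and watch the force.

drive_tool:
  motion:
    - {"dx": 0,"dy": 0,"dz": 0.004,"wx": 0,"wy": 0,"wz": 0}
    - {"dx": 0,"dy": 0,"dz": 0.008,"wx": 0,"wy": 0,"wz": 0}
    - {"dx": 0,"dy": 0,"dz": 0.01,"wx": 0,"wy": 0,"wz": 0}
    - {"dx": 0,"dy": 0,"dz": 0.0105,"wx": 0,"wy": 0,"wz": 0}
    - {"dx": 0,"dy": 0,"dz": 0.011,"wx": 0,"wy": 0,"wz": 0}
    - {"dx": 0,"dy": 0,"dz": 0.0115,"wx": 0,"wy": 0,"wz": 0}
    - {"dx": 0,"dy": 0,"dz": 0.012,"wx": 0,"wy": 0,"wz": 0}
    - {"dx": 0,"dy": 0,"dz": 0.012,"wx": 0,"wy": 0,"wz": 0}
    - {"dx": 0,"dy": 0,"dz": 0.012,"wx": 0,"wy": 0,"wz": 0}

```text
time_s: 9.55
tcp_pos: [0.4961, -0.1382, 0.079]
ee_rot: [0.0, -0.049, 0.999, -0.0]
force: [0.8, -0.3, -0.9]
grip_width: 0.0239
```

drive_tool:
  motion:
    - {"dx": 0,"dy": 0,"dz": 0.0003,"wx": 0,"wy": 0,"wz": 0}
    - {"dx": 0,"dy": 0,"dz": 0.0006,"wx": 0,"wy": 0,"wz": 0}
    - {"dx": 0,"dy": 0,"dz": 0.0008,"wx": 0,"wy": 0,"wz": 0}
    - {"dx": 0,"dy": 0,"dz": 0.0008,"wx": 0,"wy": 0,"wz": 0}
    - {"dx": 0,"dy": 0,"dz": 0.0008,"wx": 0,"wy": 0,"wz": 0}

```text
time_s: 10.05
tcp_pos: [0.4961, -0.1382, 0.0782]
ee_rot: [0.0, -0.049, 0.999, -0.0]
force: [1.1, -0.0, -1.7]
grip_width: 0.0238
```

drive_tool:
  motion:
    - {"dx": 0,"dy": 0,"dz": 0.0003,"wx": 0,"wy": 0,"wz": 0}
    - {"dx": 0,"dy": 0,"dz": 0.0005,"wx": 0,"wy": 0,"wz": 0}
    - {"dx": 0,"dy": 0,"dz": 0.0005,"wx": 0,"wy": 0,"wz": 0}
    - {"dx": 0,"dy": 0,"dz": 0.0005,"wx": 0,"wy": 0,"wz": 0}

```text
time_s: 10.45
tcp_pos: [0.4961, -0.1382, 0.0779]
ee_rot: [0.0, -0.049, 0.999, -0.0]
force: [-2.8, 0.3, 5.4]
grip_width: 0.0237
```

Contact at about 5 N up. Next I open the fingers, on the spot.

drive_tool:
  motion:
    - {"dx": 0,"dy": 0,"dz": 0,"wx": 0,"wy": 0,"wz": 0}
    - {"dx": 0,"dy": 0,"dz": 0,"wx": 0,"wy": 0,"wz": 0}
    - {"dx": 0,"dy": 0,"dz": 0,"wx": 0,"wy": 0,"wz": 0}
    - {"dx": 0,"dy": 0,"dz": 0,"wx": 0,"wy": 0,"wz": 0}
    - {"dx": 0,"dy": 0,"dz": 0,"wx": 0,"wy": 0,"wz": 0}
    - {"dx": 0,"dy": 0,"dz": 0,"wx": 0,"wy": 0,"wz": 0}
  hand: 0.06

```text
time_s: 11.05
tcp_pos: [0.4961, -0.1382, 0.0776]
ee_rot: [-0.0, -0.049, 0.999, 0.0]
force: [-0.0, -0.4, -0.4]
grip_width: 0.0599
```

drive_tool:
  motion:
    - {"dx": 0,"dy": 0,"dz": -0.005,"wx": 0,"wy": 0,"wz": 0}
    - {"dx": 0,"dy": 0,"dz": -0.015,"wx": 0,"wy": 0,"wz": 0}
    - {"dx": 0,"dy": 0,"dz": -0.035,"wx": 0,"wy": 0,"wz": 0}
    - {"dx": 0,"dy": 0,"dz": -0.06,"wx": 0,"wy": 0,"wz": 0}
    - {"dx": 0,"dy": 0,"dz": -0.09,"wx": 0,"wy": 0,"wz": 0}
    - {"dx": 0,"dy": 0,"dz": -0.12,"wx": 0,"wy": 0,"wz": 0}
    - {"dx": 0,"dy": 0,"dz": -0.14,"wx": 0,"wy": 0,"wz": 0}
    - {"dx": 0,"dy": 0,"dz": -0.15,"wx": 0,"wy": 0,"wz": 0}
    - {"dx": 0,"dy": 0,"dz": -0.15,"wx": 0,"wy": 0,"wz": 0}

```text
time_s: 11.95
tcp_pos: [0.4964, -0.1383, 0.229]
ee_rot: [0.001, -0.049, 0.999, -0.0]
force: [-0.2, -0.5, -0.6]
grip_width: 0.06
```

```bash
python3 -c "
from t import *
grab('side','side7');crop('side7',200,170,440,340,3,'c_side7');grab('wrist','wrist7')
print(observe())"
```

```text
{'time_s': 12.05, 'joints': array([-3.42805759e-01,  2.04908835e-01,  1.58928768e+00,  1.14814902e-05,
        1.34844289e+00, -2.01078434e+00]), 'joint_vel': array([ 0.00022512,  0.0112979 ,  0.00888419,  0.0001969 , -0.00081827,
       -0.00101102]), 'tau': array([ 2.49867729e-02, -4.94302261e+01, -3.67238045e+01, -4.60767990e-02,
        1.37404832e-01, -1.24760099e-04]), 'tcp_pos': array([ 0.49578458, -0.13807962,  0.22686497]), 'ee_rot': array([-4.81657353e-04, -4.85707330e-02,  9.98819608e-01,  2.04831362e-04]), 'force': array([0.44746761, 0.25548112, 0.17563477]), 'moment': array([ 0.02491444, -0.06562827,  0.04489296]), 'grip_width': 0.06016110749206967}
```

View pics/c_side7.png

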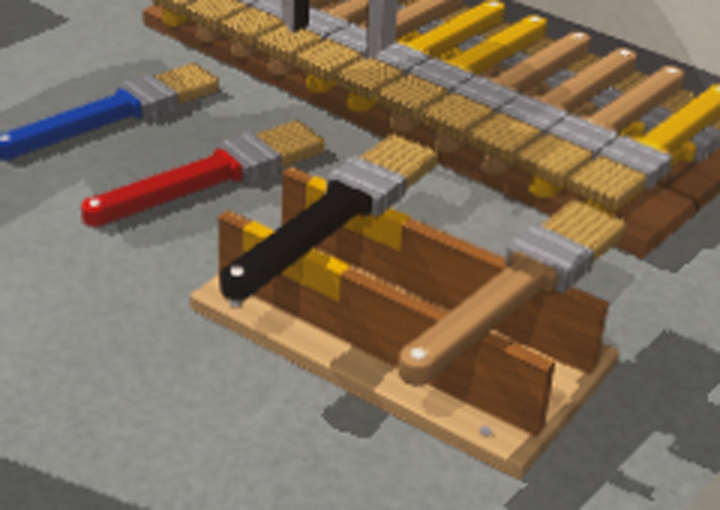

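View pics/wrist7.png

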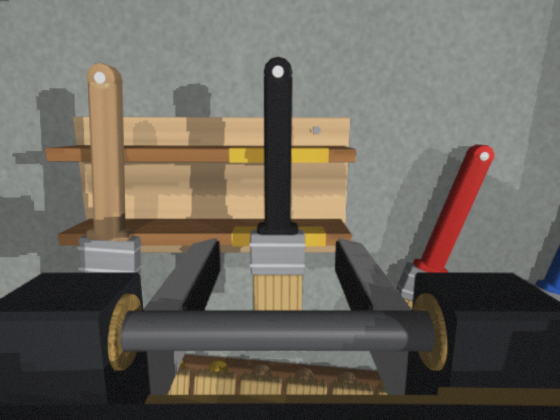

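The brush rests on both rails on the yellow, square to them, with handle end (278,58) and ferrule start (277,234). The wooden brush looks undisturbed. One numeric check before I hand in.

```bash
python3 -c "
from t import *
im=load('wrist7')
a=px(im,278,58,.085);f=px(im,277,234.5,.09);d=f-a;yaw=np.arctan2(d[1],d[0]);c=a+.12*np.array([np.cos(yaw),np.sin(yaw),0])
l=px(im,230,155.5,.075);r=px(im,328,155.5,.075);l2=px(im,233,236,.075);r2=px(im,325,236,.075)
bay=(l+r+l2+r2)/4;print('len',np.linalg.norm(d[:2]),'yaw',yaw,'mid',c,'bay',bay)
e=(c-bay)[:2];t=.0974;print('across',e@[np.cos(t),np.sin(t)],'along',e@[-np.sin(t),np.cos(t)])
for v in(70,100,130,170,200,225):print(px(im,278,v).round(4))
a0=load('side0');b=load('side7')
dd=np.abs(a0['color'].astype(int)-b['color']).sum(2)[235:300,330:415];print('wood diff',dd.mean(),(dd>60).sum())
"
```

```text
len 0.1506730786204999 yaw 0.09075345478160746 mid [ 0.49570915 -0.13860527  0.085     ] bay [ 0.49416777 -0.13705105  0.075     ]
across 0.0013829314912276486 along -0.0016967391364918786
[ 0.3867 -0.1485  0.0938]
[ 0.4097 -0.1462  0.0939]
[ 0.4337 -0.1439  0.0928]
[ 0.4673 -0.1406  0.0929]
[ 0.4939 -0.1381  0.0919]
[ 0.5163 -0.1359  0.0935]
wood diff 13.015927601809954 189
```

```bash
python3 -c "
from plant import finish_job
print(finish_job())"
```

```text
the job is handed in; nothing more can be done
None
```

I laid the black-handled brush across both rails on the yellow and handed the job in at about 12 s of the 40 s allowed. I gripped it at its middle with 25 N, set it down with about 5 N of contact, then opened the fingers and raised them about 150 mm.

- **Placement:** in the last images its middle was about 1.4 mm off the bay's centre across the rails and 1.7 mm along them. It was square within about 0.01 rad, with the bristles overhanging clear of the rails.
- **Level and height:** its top reads 92–94 mm above the table along the handle, so it lies flat, with its middle about 9 mm above the rail tops.
- **Wooden brush:** its handle knob is at the same pixel before lowering and after release. A pixel comparison with the starting picture showed some differences around it, which I put down to changed shadows but did not measure further.
- **Other problems:** the first move call was refused for missing keys and moved nothing. I found no other failed or conflicting checks.

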